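Seat the rotor on the microcentrifuge's drive pins and shut the lid

TASK

Get the centrifuge ready to run: lift the metal rotor by its black grip, lower it over the spindle in the open centrifuge and turn it by feel until its holes drop over the four drive pins and it sits fully home on the drive, then let go and shut the lid completely. Be gentle with the drive: never force the rotor down or round against the pins, and leave the other things on the bench where they stand.

Things in the scene. Friction and masses are not known exactly. Their poses are not given: they have to be found in the camera images.
- centrifuge: White microcentrifuge, fixed, 212 mm deep, 176 mm wide. Its flat deck, 104 mm above the bench, has a round opening 136 mm across into the rotor bowl (floor 47 mm above the bench). Origin: on the bench under the vertical spindle axis; z up, x from the front panel to the lid hinge at the back. Deck: x = -86 to 94 mm, panel to x = -118. More than 25 N between rotor and drive harms its bearings.
- drive_seat (a point): On the spindle axis, centre of the flat hub face (60 mm diameter) on which the seated rotor rests; 60 mm above the bench unloaded. The whole drive floats on a sprung mount: gives straight down up to 6 mm, from about 2 N on, 2.2 N more per mm, then a hard stop. This point moves with it. Its axes are the centrifuge's and do NOT show how the pins stand.
- spindle_top (a point): Top of the spindle (14 mm diameter, last 7 mm tapered to 7 mm), 22 mm above the hub face. Round it four equal drive pins (8 mm diameter, round tops, 10 mm high) stand 90 degrees apart, 22 mm from the axis. Their angle is random and not reported: see or feel it. A brake holds the hub (0.7 N m): it stays put while a rotor slides round on the pin tops; turning on once the pins catch overloads them.
- rotor: Aluminium rotor with eight tube bores, a flat cone 110 mm in diameter, 40 mm high, about 0.36 kg, on the bench. Origin: centre of its flat underside, z up. In the underside a central bore of 16 mm for the spindle (hollow above) and four pin holes. It fits on the pins in four positions a quarter turn apart. Resting on the pin tops it stands 10 mm above its seat, the spindle 12 mm deep in the bore.
- rotor_hole (a point): Centre of one of the rotor's four equal pin holes, at the underside, 22 mm from the rotor's axis on its +x; the others lie on its -x, +y and -y. Each is 10.5 mm in diameter and goes through the 12 mm bottom. The rotor drops home when the holes are within about 3 degrees of the pins. Axes as rotor.
- rotor_grip (a point): On the rotor's axis inside its black upright grip bar, 60 mm above the underside: where to hold it. The bar is 44 mm long (along the rotor's x, so two holes lie under its ends), 16 mm thick (along y) and stands from 40 to 70 mm above the underside.
- lid (a joint): Angle of the lid about the horizontal hinge at the back of the deck: 0 = shut, grows as it opens (rad). It starts upright or leaning slightly back, 1.6 to 1.8. A stiff friction hinge keeps it where it is left: about 2 to 5 N at the free edge swing it, it does not fall shut, and there is no catch to overcome.
- lid_hinge (a point): Middle of the lid's hinge axis (along the centrifuge's y), 104 mm above the bench, 90 mm behind the spindle axis. Axes turn with the lid: x along the lid from its free edge to the hinge, z out of its outer face. The lid is a white tray with a round window, 172 mm long (x = -172 to 0), 168 mm wide, 40 mm deep (z = 0 to 40), hollow inside; shut, its rim lies on the deck.
- lid_edge (a point): Middle of the lid's outer face, 20 mm from its free edge (x = -152, z = 40 mm from the hinge in the lid's axes); 144 mm above the bench when shut. A good place to push: from behind while the lid stands up, then down on top. Axes as lid_hinge.
- reagent_a: Small reagent bottle, 26 mm diameter, 52 mm high, standing beyond the rotor; origin at the centre of its underside. A bystander, to be left alone.
- reagent_b: Second small reagent bottle of the same size next to it; origin at the centre of its underside. A bystander.
- timer: Bench timer, 36 x 66 x 65 mm, standing to the right beyond the rotor; origin at the centre of its underside. A bystander.

How it is judged:
By the outcome, as a careful person would: the job done as asked, in the order asked, and still so for the second after the job is handed in, with the robot touching nothing.
It also fails if it takes over 72 s, if anything falls off the work surface, if the arm or the gripper's body presses on something with over 40 N, if the wrist force passes 120 N, or if a joint passes its speed limit or range.

ROBOT

A 6-joint arm with a two-finger parallel gripper is mounted at the origin on a cart in front of the work surface, level with it; the furniture and walls round the work are solid. World frame = base frame: x ahead of the robot, y to its left, z up, the work surface at z = 0. Lengths are in m, angles in degrees, forces in N, time in s.
With the tool pointing down it reaches from about 0.4 to 0.825 m from the base axis. Payload 7 kg.
Tool frame: the origin (TCP) lies on the centre line of the jaws, within the pads' length; the fingertips stand 22 mm ahead of it and the grasp point (between the pads) lies 3 mm ahead of it; z points along the fingers, y is the line along which they close (so a half turn about z gives the same grasp; the last joint's range is limited). The gripper opens to 88 mm and grips with 3 to 60 N. Pads are 19 mm wide; open, the fingers measure 130 mm over their backs; the gripper's body (78 mm by 193 mm) begins 47 mm behind the grasp point.
Start: joints at [-50.071, 20.546, 0.682, 0, -70.136, -16.507], TCP at [0.268, -0.619, 0.249] pointing down, gripper open.
Joint ranges: [-176.03, 176.03], [-82.01, 121.73], [-58.28, 71.71], [-173.87, 95.51], [-174.79, -0.11], [-173.66, 173.66]. Speed limits (degrees/s): [136.94, 136.94, 172.46, 180, 180, 180].

INTERFACE

Orientations are given as [roll, pitch, yaw] about the fixed x, y, z axes, in that order (R = Rz(yaw) Ry(pitch) Rx(roll)).
In Python, from plant import get_state, cams, r gives the robot as it stands.
- The arm moves only by the tool apply_moves, never from a script. Its argument "targets" is a list of rows, each an object with "dp": the shift along the world's x, y, z in m, a list of three; "yaw": the turn about the world's z in degrees. In form: [{"dp": [x, y, z], "yaw": yaw}, ...]. A call has 1 to 20 rows; each row is the pose to reach, as a shift and turn from the pose commanded when the call began; what a row does not reach only later rows make up. A row lasts 1/12 s, in which the tool goes at most 41.7 mm and 7.16 degrees, less where a joint would pass 70% of its speed; a pose out of reach is approached as far as the arm can. A call with a gripper value outside its range is refused whole. "grip" is the gripper command: -1 is fully open, 1 is shut, values between are in proportion, set as the call begins (left out, the last holds). The fingers move at their own pace and stop on an object; "squeeze" is the grip in N (left out, the last holds). Time passes only in rows, so rows that repeat a pose let the fingers close. It gives the time, the measured TCP pose, the force, the opening and the grip force at its end, in the units of the state.
- get_state(): the state, without advancing time (a new reading comes with each control period).
- cams.capture(name): name is "scene" or "top" or "wrist"; returns a dict with "image" (400x640x3 uint8, red, green, blue), "range_z" (400x640 float32, m along the optical axis (not along the pixel's ray), 0 where there is no reading), "fx", "fy", "cx", "cy" (pixels), "R" (3x3) and "t" (3): a world point X has camera coordinates R X + t; the wrist camera has in their place "T_tool_cam" (4x4, takes a point from camera to tool coordinates, whose origin is the TCP and whose axes are the flange's). Camera axes: x right, y down, z forward; pixel columns grow to the right and rows downward; lengths in m; the calibration is good to about 2 mm. A picture is of the moment at which its call begins: read the wrist's pose just before it.
- r.close_job(): hands the job in; it is judged then, once.
The state is a dict: "time_s": time; "joints": joint angles; "qd": joint speeds; "joint_torque": joint torques, N m; "tcp_pos": TCP position; "eef_rot": TCP orientation; "contact_force": force on the tool from outside, world axes, zero at the start; "moment": the same for the moment, N m; "gripper_width": finger opening in m; "gripper_force": force on a finger pad.
Only numpy, scipy, OpenCV 4.12 (cv2) and the standard library are available. Lean on these libraries where they do the work, as an engineer would, in place of code of your own. Each camera call takes 0.05 s, during which the arm holds its last target. There are 200 camera calls.

## Working session

There is one attempt and no reset: what is moved stays moved. The work goes in short steps, Python scripts to look and compute and a tool call to move; the robot and the scene stay as the last step left them, time stands still between calls to the robot, and variables do not carry over. Pictures are saved under pics/ and viewed, at most 10 in all, crops included, and the job is handed in when it is done.

Besides the shell and the picture viewer there is one more tool, called after "Emit:" as name(argument=value, ...) on one line, values as JSON. apply_moves: Moves the arm, as the interface text tells. Its arguments: {"type":"object","properties":{"targets":{"type":"array","items":{"type":"object","properties":{"dp":{"type":"array","items":{"type":"number"}},"yaw":{"type":"number"}}}},"grip":{"type":"number"},"squeeze":{"type":"number"}},"required":["targets"]}

```bash
mkdir -p pics; ls; cat > h.py <<'E'
import numpy as np,cv2
from plant import get_state,cams,r
def cap(n,f=None):
    d=cams.capture(n)
    if f: cv2.imwrite('pics/'+f,cv2.cvtColor(d['image'],cv2.COLOR_RGB2BGR))
    np.savez(''+n+'.npz',**d)
    return d
def cloud(d):
    z=d['range_z'];v,u=np.indices(z.shape)
    P=np.stack([(u-d['cx'])/d['fx']*z,(v-d['cy'])/d['fy']*z,z],-1)
    W=(P-d['t'])@d['R']; W[z==0]=np.nan
    return W
E
python3 - <<'E'
from h import *
a=cap('scene','s0.png');b=cap('top','t0.png')
s=get_state();print(s)
for d in(a,b):print(d['R'],d['t'],d['fx'])
E
```

```text
pics
{'time_s': 0.1, 'joints': array([-5.00682503e+01,  2.05850857e+01,  6.37022416e-01, -1.71779077e-02,
       -7.01379288e+01, -1.65057602e+01]), 'qd': array([ 0.10850073, -0.0926454 ,  0.21431398,  0.06211432, -0.00662703,
       -0.05039497]), 'joint_torque': array([-8.67390772e-04, -5.84162343e+01,  2.93750632e+01,  7.01559216e+00,
        1.01276266e-02, -6.62409366e-05]), 'tcp_pos': array([ 0.26813689, -0.61898306,  0.24772828]), 'eef_rot': array([ 1.79912963e+02, -8.94974589e-03, -1.56579852e+02]), 'contact_force': array([ 0.88353836, -0.41106703,  0.66397802]), 'moment': array([-0.00962074, -0.00058211, -0.00588985]), 'gripper_force': 0.0, 'gripper_width': 0.08715317475115918}
[[-0.69228198 -0.72132024  0.02104198]
 [-0.32952276  0.2900468  -0.89849185]
 [ 0.6419972  -0.62894353 -0.43848561]] [0.32309675 0.26649992 0.54509137] 451.89619473614533
[[-0.00625855 -0.99989736  0.01288796]
 [-0.99460635  0.00489002 -0.10360643]
 [ 0.10353277 -0.01346687 -0.99453487]] [-0.03728591  0.53369255  0.98964116] 428.6422328608261
```

View pics/s0.png

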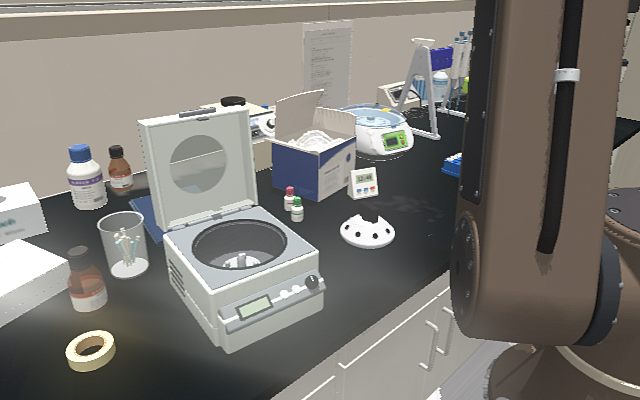

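View pics/t0.png

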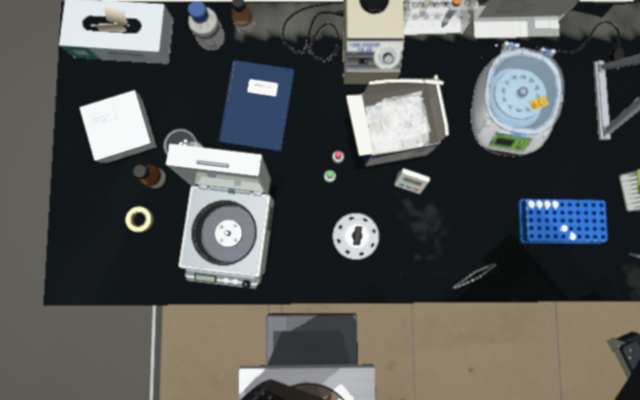

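The scene view shows the centrifuge with its lid up (spindle at about (240,260)) and the rotor at (368,232). In the top view the spindle is at (228,233) and the rotor at (356,236), with its black bar vertical in the image. Next I measure both.

```bash
python3 - <<'E'
from h import *
b=dict(np.load('top.npz'));W=cloud(b);im=b['image'].astype(int)
v,u=np.indices(W.shape[:2]);Z=W[...,2]
def box(u0,u1,v0,v1):return (u>=u0)&(u<=u1)&(v>=v0)&(v<=v1)
m=box(320,395,200,275)&(Z>0.008)&(Z<0.05)
print('rotor',m.sum());p=W[m];(c,rd)=cv2.minEnclosingCircle(p[:,:2].astype(np.float32));print(c,rd,np.median(p,0))
m2=box(320,395,200,275)&(Z>0.055)&(Z<0.085);q=W[m2];print('bar',m2.sum(),np.median(q,0),cv2.minAreaRect(q[:,:2].astype(np.float32)))
# deck
m3=box(170,285,180,300)&(abs(Z-0.104)<0.006);p=W[m3];print('deck',len(p),np.median(p[:,2]),cv2.minAreaRect(p[:,:2].astype(np.float32)))
# hole centre: contour of deck mask inner
m3u=m3.astype(np.uint8)
mm=box(185,270,195,270)&(Z<0.09)&(Z>0.03)
n,l,st,ce=cv2.connectedComponentsWithStats(mm.astype(np.uint8))
k=l[233,228];print(k,st[k],ce[k])
# rim circle of opening: boundary ray to z=.104
cs,_=cv2.findContours((l==k).astype(np.uint8),cv2.RETR_EXTERNAL,cv2.CHAIN_APPROX_NONE);e=max(cs,key=len)[:,0].astype(float)
def ray(px,z,d=b):
    dr=np.stack([(px[:,0]-d['cx'])/d['fx'],(px[:,1]-d['cy'])/d['fy'],np.ones(len(px))],1)@d['R'];o=-d['R'].T@d['t']
    return o+dr*((z-o[2])/dr[:,2])[:,None]
E=ray(e,.104);print('opening',cv2.minEnclosingCircle(E[:,:2].astype(np.float32)),cv2.fitEllipse(E[:,:2].astype(np.float32)))
for uu,vv in [(228,233),(338,156),(330,176),(412,180)]:print(W[vv,uu])
l=box(160,275,140,195)&(Z>.12);p=W[l];print('lid',np.nanmin(p,0),np.nanmax(p,0))
cv2.imwrite('pics/c0.png',cv2.resize(cv2.cvtColor(b['image'][190:275,185:390],cv2.COLOR_RGB2BGR),None,fx=3.9,fy=3.9,interpolation=cv2.INTER_CUBIC))
E
```

```text
rotor 1493
(0.45681166648864746, -0.11817847937345505) 0.055094439536333084 [ 0.45549067 -0.11348843  0.02790477]
bar 143 [ 0.4568163  -0.11706752  0.07045211] ((0.45631444454193115, -0.11800473183393478), (0.015984032303094864, 0.04343945160508156), 83.52941131591797)
deck 4264 0.10455552834032845 ((0.4815133810043335, 0.1740519404411316), (0.17638340592384338, 0.20793791115283966), 82.96240997314453)
3 [ 195  203   60   60 2774] [224.67700072 232.5998558 ]
opening ((0.4631735384464264, 0.17405468225479126), 0.06478675454854965) ((0.4632042348384857, 0.17399676144123077), (0.12658008933067322, 0.12755799293518066), 76.66778564453125)
[0.46270668 0.17184167 0.07989978]
[ 0.64271568 -0.0767679   0.05118292]
[ 0.59515533 -0.05757729  0.05185945]
[ 0.58495477 -0.24930334  0.05157535]
lid [0.54608045 0.07520154 0.12002478] [0.61843922 0.24678851 0.28596308]
```

View pics/c0.png

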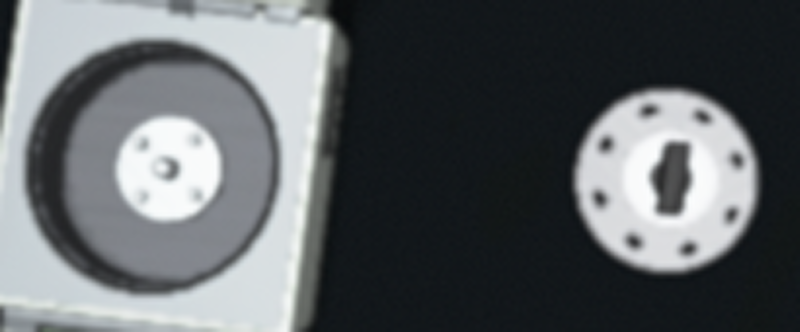

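The crop shows the spindle at (169,169) with four pins around it, roughly at 45° to the image axes. The rotor bar is near vertical in the image, along world x. Before planning, I check the wrist camera geometry and the lid angle.

```bash
python3 - <<'E'
from h import *
w=cap('wrist');print(w['T_tool_cam'].round(4),w['fx'],w['fy'],w['cx'],w['cy'])
b=dict(np.load('top.npz'));im=b['image']
# lid: inner plane fit from scene view
a=dict(np.load('scene.npz'));S=cloud(a)
c=np.array([.463,.1737]);yaw=np.radians(-7);ex=np.array([np.cos(yaw),np.sin(yaw)]);ey=np.array([-ex[1],ex[0]])
for W in(cloud(b),S):
    q=W[...,:2]-c;X=q@ex;Y=q@ey;Z=W[...,2]
    m=(X>.05)&(X<.2)&(abs(Y)<.085)&(Z>.115)
    for z in np.arange(.12,.3,.02):
        k=m&(abs(Z-z)<.006)
        if k.sum()>5:print(round(z,2),k.sum(),X[k].min().round(3),np.median(X[k]).round(3),X[k].max().round(3),Y[k].min().round(3),Y[k].max().round(3))
    print()
E
```

```text
[[ 1.000e-03 -9.557e-01 -2.943e-01  8.000e-02]
 [ 1.000e+00  1.300e-03 -6.000e-04 -2.000e-04]
 [ 9.000e-04 -2.943e-01  9.557e-01 -1.363e-01]
 [ 0.000e+00  0.000e+00  0.000e+00  1.000e+00]] 340.91777879465883 340.91777879465883 320.892638046375 192.75397769718245
0.12 106 0.092 0.126 0.132 -0.082 0.084
0.14 68 0.095 0.115 0.132 -0.082 0.083
0.16 47 0.096 0.111 0.135 -0.082 0.082
0.18 47 0.098 0.109 0.136 -0.082 0.083
0.2 38 0.1 0.111 0.139 -0.082 0.083
0.22 36 0.102 0.111 0.139 -0.082 0.084
0.24 37 0.104 0.111 0.141 -0.082 0.085
0.26 32 0.105 0.114 0.143 -0.082 0.083
0.28 925 0.094 0.117 0.145 -0.082 0.085

0.12 588 0.091 0.125 0.13 -0.081 0.085
0.14 675 0.093 0.128 0.133 -0.081 0.085
0.16 684 0.094 0.13 0.135 -0.081 0.085
0.18 705 0.096 0.132 0.137 -0.081 0.085
0.2 725 0.098 0.134 0.138 -0.08 0.085
0.22 731 0.1 0.135 0.14 -0.081 0.085
0.24 758 0.102 0.136 0.141 -0.082 0.085
0.26 369 0.104 0.137 0.141 -0.081 0.085
0.28 340 0.104 0.114 0.12 -0.079 0.084
```

Emit:
apply_moves(targets=[{"dp": [0.035, 0.09, 0], "yaw": -7}, {"dp": [0.07, 0.18, -0.01], "yaw": -14}, {"dp": [0.105, 0.27, -0.02], "yaw": -21}, {"dp": [0.14, 0.36, -0.03], "yaw": -28}, {"dp": [0.17, 0.44, -0.04], "yaw": -30}, {"dp": [0.189, 0.501, -0.049], "yaw": -30}, {"dp": [0.189, 0.501, -0.049], "yaw": -30}, {"dp": [0.189, 0.501, -0.049], "yaw": -30}, {"dp": [0.189, 0.501, -0.049], "yaw": -30}, {"dp": [0.189, 0.501, -0.049], "yaw": -30}, {"dp": [0.189, 0.501, -0.049], "yaw": -30}, {"dp": [0.189, 0.501, -0.049], "yaw": -30}, {"dp": [0.189, 0.501, -0.049], "yaw": -30}, {"dp": [0.189, 0.501, -0.049], "yaw": -30}, {"dp": [0.189, 0.501, -0.049], "yaw": -30}, {"dp": [0.189, 0.501, -0.049], "yaw": -30}], grip=-1)

```text
time_s: 1.48
tcp_pos: [0.4571, -0.1181, 0.1994]
eef_rot: [-180.0, -0.0, 173.5]
contact_force: [0.1, 0.4, 1.0]
gripper_width: 0.0876
gripper_force: 0.0
```

```bash
python3 - <<'E'
from h import *
s=get_state();print(s['time_s'],s['tcp_pos'],s['eef_rot'],s['joints'])
d=cap('wrist','wr.png');np.savez('rot.npz',**d,p=s['tcp_pos'],e=s['eef_rot'])
E
```

```text
1.4833 [ 0.45713096 -0.11809065  0.19942497] [-1.79990580e+02 -3.41264710e-02  1.73507585e+02] [ 9.48385432e+00  3.55588340e+00 -2.81682482e+01 -3.95673164e-04
 -5.83112695e+01 -1.05976058e+02]
```

Emit:
apply_moves(targets=[{"dp": [0, 0.04, 0], "yaw": 0}, {"dp": [0, 0.08, 0], "yaw": 0}, {"dp": [0, 0.12, 0], "yaw": 0}, {"dp": [0.0, 0.16, 0], "yaw": 0}, {"dp": [0.002, 0.2, 0], "yaw": 0}, {"dp": [0.004, 0.24, 0], "yaw": 0}, {"dp": [0.006, 0.275, 0], "yaw": 0}, {"dp": [0.006, 0.292, 0], "yaw": 0}, {"dp": [0.006, 0.292, 0], "yaw": 0}, {"dp": [0.006, 0.292, 0], "yaw": 0}, {"dp": [0.006, 0.292, 0], "yaw": 0}, {"dp": [0.006, 0.292, 0], "yaw": 0}])

```text
time_s: 2.53
tcp_pos: [0.4634, 0.1721, 0.1996]
eef_rot: [-180.0, -0.0, 173.3]
contact_force: [1.3, 0.1, 1.2]
gripper_width: 0.0874
gripper_force: 0.0
```

```bash
python3 - <<'E'
from h import *
s=get_state();print(s['time_s'],s['tcp_pos'],s['eef_rot'],s['joints'],s['contact_force'])
d=cap('wrist','wc.png');np.savez('cen.npz',**d,p=s['tcp_pos'],e=s['eef_rot'])
a=cv2.imread('pics/wr.png');b=cv2.imread('pics/wc.png')
cv2.imwrite('pics/w2.png',np.hstack([a[:, 120:520],b[:,120:520]]))
E
```

```text
2.5333 [0.46340171 0.17207366 0.19958126] [-1.79993041e+02 -6.94659652e-03  1.73303358e+02] [ 4.32013630e+01  5.73228757e+00 -2.57005237e+01 -9.73321687e-04
 -5.85769866e+01 -1.39897497e+02] [1.31621728 0.10847583 1.15536667]
```

View pics/w2.png

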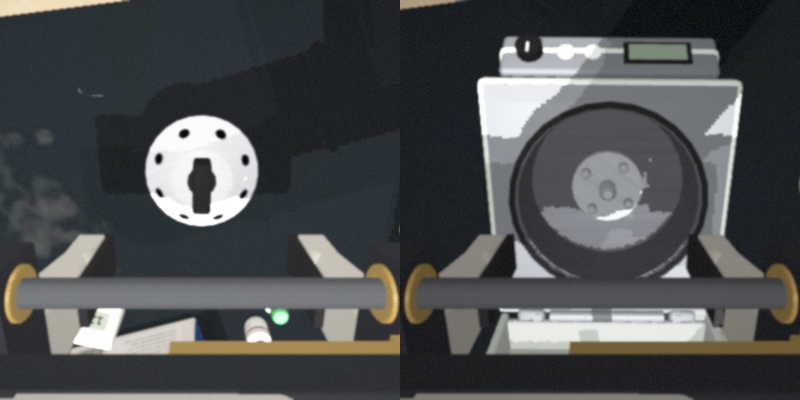

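The left half shows the rotor at (202,170) with its bar at (202,185). The right half shows the spindle at (608,185) and four visible pin tops at (585,173), (624,167), (628,202) and (592,209). I now compute positions and the pin angle.

```bash
python3 - <<'E'
from h import *
from scipy.spatial.transform import Rotation as Ro
def wc(f):
    d=dict(np.load(f));z=d['range_z'];v,u=np.indices(z.shape)
    Rt=Ro.from_euler('xyz',d['e'],degrees=True).as_matrix();T=d['T_tool_cam']
    f=lambda u,v,z:(np.stack([(u-d['cx'])/d['fx']*z,(v-d['cy'])/d['fy']*z,z],-1)@T[:3,:3].T+T[:3,3])@Rt.T+d['p']
    W=f(u,v,z);W[z==0]=np.nan
    o=Rt@T[:3,3]+d['p']
    def ray(u,v,zz):
        a=f(np.array(u,float),np.array(v,float),np.ones(len(u)))-o
        return o+a*((zz-o[2])/a[:,2])[:,None]
    return d,W,ray
d,W,ray=wc('cen.npz')
q=np.linalg.norm(W[...,:2]-[.463,.173],axis=-1);Z=W[...,2]
hub=(q<.034)&(abs(Z-.06)<.004);print('hub z',np.median(Z[hub]),cv2.minEnclosingCircle(W[hub][:,:2].astype(np.float32)))
P=ray([305,344,348,312],[173,167,202,209],.069);print('ray pins',P.round(4),P.mean(0))
c=P.mean(0)[:2];print('ang',np.degrees(np.arctan2(*(P[:,:2]-c).T[::-1])),np.linalg.norm(P[:,:2]-c,axis=1))
print('sp',ray([328],[185],.082))
m=(q<.032)&(Z>.064)
n,l,st,ce=cv2.connectedComponentsWithStats(m.astype(np.uint8))
for i in range(1,n):
    if st[i,4]>4:print(st[i],ce[i],W[l==i].mean(0).round(4),np.nanmax(Z[l==i]).round(4))
# opening circle
deck=(abs(Z-.104)<.005)&(q>.05)&(q<.075);e=W[deck];
d,W,ray=wc('rot.npz');Z=W[...,2]
q=np.linalg.norm(W[...,:2]-[.457,-.118],axis=-1)
m=(q<.04)&(Z>.062)&(Z<.08);p=W[m];print('bar',m.sum(),p.mean(0),np.median(Z[m]),cv2.minAreaRect(p[:,:2].astype(np.float32)))
m=(q<.07)&(Z>.006)&(Z<.05);print('rot',cv2.minEnclosingCircle(W[m][:,:2].astype(np.float32)))
E
```

```text
hub z 0.060152888798513604 ((0.4635276794433594, 0.17648373544216156), 0.03003775142133236)
ray pins [[0.4478 0.1606 0.069 ]
 [0.4465 0.1922 0.069 ]
 [0.4763 0.1927 0.069 ]
 [0.4789 0.1624 0.069 ]] [0.46236118 0.1769822  0.069     ]
ang [-131.70355721  136.17209315   48.46445626  -41.3285112 ] [0.02195015 0.02203601 0.02098886 0.02208289]
sp [[0.45617587 0.1780378  0.082     ]]
[338 163  10  10  78] [342.85897436 167.53846154] [0.4469 0.1913 0.0685] 0.071
[301 168   9  11  77] [305.01298701 173.31168831] [0.4481 0.1605 0.0686] 0.0708
[319 180  17  21 278] [326.8381295  190.07553957] [0.4615 0.1766 0.0773] 0.0838
[343 198  10  11  81] [347.72839506 203.22222222] [0.4776 0.1924 0.0682] 0.0712
[307 204   9  10  71] [311.09859155 208.8028169 ] [0.4788 0.1616 0.0686] 0.0712
[ 246  277  158   32 2962] [325.07596219 296.11073599] [0.4348 0.1762 0.2604] 0.263
[  212   341   229    59 11047] [331.32198787 372.42835159] [0.4386 0.1769 0.2807] 0.2893
bar 992 [ 0.45478718 -0.11802813  0.06959092] 0.06975338679627371 ((0.4567870497703552, -0.11805525422096252), (0.015576059930026531, 0.04473598301410675), 83.31221008300781)
rot ((0.4562024474143982, -0.11839600652456284), 0.054919809103012085)
```

Emit:
apply_moves(targets=[{"dp": [0, -0.04, 0], "yaw": 0}, {"dp": [-0.002, -0.08, 0], "yaw": 0}, {"dp": [-0.004, -0.12, 0], "yaw": 0}, {"dp": [-0.006, -0.16, 0], "yaw": 0}, {"dp": [-0.007, -0.2, 0], "yaw": 0}, {"dp": [-0.007, -0.24, 0], "yaw": 0}, {"dp": [-0.007, -0.275, 0], "yaw": 0}, {"dp": [-0.007, -0.29, -0.01], "yaw": 0}, {"dp": [-0.007, -0.29, -0.035], "yaw": 0}, {"dp": [-0.007, -0.29, -0.065], "yaw": 0}, {"dp": [-0.007, -0.29, -0.095], "yaw": 0}, {"dp": [-0.007, -0.29, -0.115], "yaw": 0}, {"dp": [-0.007, -0.29, -0.128], "yaw": 0}, {"dp": [-0.007, -0.29, -0.133], "yaw": 0}, {"dp": [-0.007, -0.29, -0.133], "yaw": 0}, {"dp": [-0.007, -0.29, -0.133], "yaw": 0}, {"dp": [-0.007, -0.29, -0.133], "yaw": 0}])

```text
time_s: 4.0
tcp_pos: [0.457, -0.1165, 0.0676]
eef_rot: [180.0, 0.1, 173.4]
contact_force: [-0.3, -0.0, 0.6]
gripper_width: 0.0879
gripper_force: 0.0
```

Emit:
apply_moves(targets=[{"dp": [-0.0005, -0.0015, -0.001], "yaw": 0}, {"dp": [-0.0005, -0.0015, -0.001], "yaw": 0}, {"dp": [-0.0005, -0.0015, -0.001], "yaw": 0}])

```text
time_s: 4.25
tcp_pos: [0.4561, -0.1179, 0.0661]
eef_rot: [180.0, 0.1, 173.4]
contact_force: [0.1, 0.3, -0.5]
gripper_width: 0.0875
gripper_force: 0.0
```

Emit:
apply_moves(targets=[{"dp": [0, 0, 0], "yaw": 0}, {"dp": [0, 0, 0], "yaw": 0}, {"dp": [0, 0, 0], "yaw": 0}, {"dp": [0, 0, 0], "yaw": 0}, {"dp": [0, 0, 0], "yaw": 0}, {"dp": [0, 0, 0], "yaw": 0}, {"dp": [0, 0, 0], "yaw": 0}, {"dp": [0, 0, 0], "yaw": 0}, {"dp": [0, 0, 0], "yaw": 0}, {"dp": [0, 0, 0], "yaw": 0}], grip=1, squeeze=35)

```text
time_s: 5.08
tcp_pos: [0.4558, -0.1179, 0.0656]
eef_rot: [-180.0, 0.0, 173.4]
contact_force: [-0.0, 0.1, -0.3]
gripper_width: 0.0266
gripper_force: 0.0
```

Emit:
apply_moves(targets=[{"dp": [0, 0, 0], "yaw": 0}, {"dp": [0, 0, 0], "yaw": 0}, {"dp": [0, 0, 0], "yaw": 0}, {"dp": [0, 0, 0], "yaw": 0}, {"dp": [0, 0, 0], "yaw": 0}])

```text
time_s: 5.5
tcp_pos: [0.4557, -0.1179, 0.0655]
eef_rot: [180.0, -0.0, 173.4]
contact_force: [0.1, 0.4, -1.0]
gripper_width: 0.016
gripper_force: 34.9
```

```bash
python3 -c "
from h import *
s=get_state();print(s['time_s'],s['tcp_pos'],s['eef_rot'],s['contact_force'],s['gripper_width'],s['gripper_force'])"
```

```text
5.5 [ 0.45574215 -0.11786038  0.0655112 ] [ 1.79998219e+02 -4.43932739e-03  1.73420714e+02] [ 0.09959684  0.42052561 -1.03140044] 0.015966772860249653 34.94448244571686
```

Emit:
apply_moves(targets=[{"dp": [0, 0, 0.01], "yaw": 0}, {"dp": [0, 0, 0.03], "yaw": 0}, {"dp": [0, 0, 0.06], "yaw": 0}, {"dp": [0, 0, 0.095], "yaw": 0}, {"dp": [0, 0.01, 0.125], "yaw": 0}, {"dp": [0, 0.035, 0.145], "yaw": 0}, {"dp": [0, 0.065, 0.155], "yaw": 0}, {"dp": [0.001, 0.1, 0.155], "yaw": 0}, {"dp": [0.002, 0.135, 0.155], "yaw": 0}, {"dp": [0.004, 0.17, 0.155], "yaw": 0}, {"dp": [0.006, 0.205, 0.155], "yaw": 0}, {"dp": [0.007, 0.24, 0.155], "yaw": 0}, {"dp": [0.007, 0.27, 0.155], "yaw": 0}, {"dp": [0.007, 0.288, 0.155], "yaw": 0}, {"dp": [0.007, 0.294, 0.155], "yaw": 0}, {"dp": [0.007, 0.294, 0.155], "yaw": 0}, {"dp": [0.007, 0.294, 0.155], "yaw": 0}])

```text
time_s: 6.92
tcp_pos: [0.4622, 0.1756, 0.22]
eef_rot: [-179.9, -0.1, 173.5]
contact_force: [1.0, -0.3, -2.7]
gripper_width: 0.0162
gripper_force: 34.9
```

Emit:
apply_moves(targets=[{"dp": [0, 0, -0.015], "yaw": 0}, {"dp": [0, 0, -0.035], "yaw": 0}, {"dp": [0, 0, -0.052], "yaw": 0}, {"dp": [0, 0, -0.062], "yaw": 2}, {"dp": [0, 0, -0.064], "yaw": 8}, {"dp": [0, 0, -0.064], "yaw": 14}, {"dp": [0, 0, -0.064], "yaw": 20}, {"dp": [0, 0, -0.064], "yaw": 25}, {"dp": [0, 0, -0.064], "yaw": 30}, {"dp": [0, 0, -0.064], "yaw": 35}, {"dp": [0, 0, -0.064], "yaw": 40}, {"dp": [0, 0, -0.064], "yaw": 40}, {"dp": [0, 0, -0.064], "yaw": 40}])

```text
time_s: 8.0
tcp_pos: [0.4628, 0.1749, 0.1566]
eef_rot: [180.0, -0.0, -146.8]
contact_force: [0.7, 0.3, -3.0]
gripper_width: 0.0162
gripper_force: 34.9
```

```bash
python3 - <<'E'
from h import *
a=cap('scene','s1.png')['image'];cv2.imwrite('pics/s1c.png',cv2.resize(cv2.cvtColor(a[60:330,100:440],6-2),None,fx=2,fy=2))
E
```

```text
(no output)
```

View pics/s1c.png

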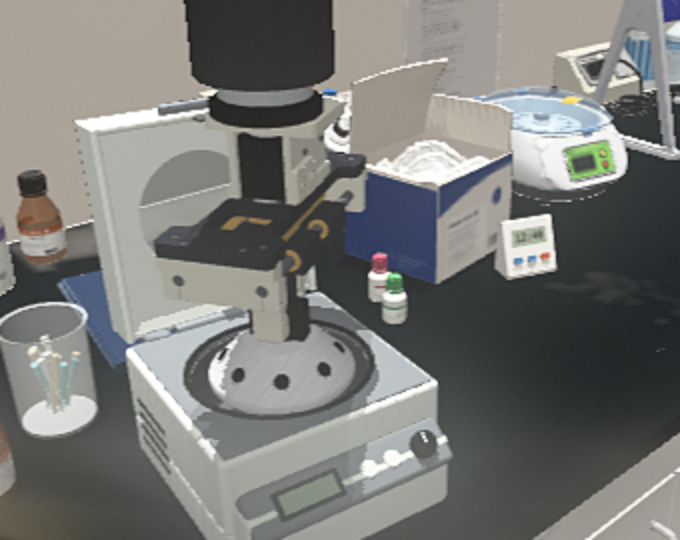

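The picture shows the rotor (crop (290,370)) centred in the bowl opening. The gripper rail sits below the lid's free edge and clear of it. I finish the turn and lower onto the spindle.

Emit:
apply_moves(targets=[{"dp": [0, 0.001, 0], "yaw": 5}, {"dp": [0, 0.001, 0], "yaw": 10}, {"dp": [0, 0.001, 0], "yaw": 13.9}, {"dp": [0, 0.001, 0], "yaw": 13.9}, {"dp": [0, 0.001, -0.004], "yaw": 13.9}, {"dp": [0, 0.001, -0.007], "yaw": 13.9}, {"dp": [0, 0.001, -0.01], "yaw": 13.9}, {"dp": [0, 0.001, -0.013], "yaw": 13.9}, {"dp": [0, 0.001, -0.013], "yaw": 13.9}, {"dp": [0, 0.001, -0.013], "yaw": 13.9}])

```text
time_s: 8.88
tcp_pos: [0.4626, 0.177, 0.1432]
eef_rot: [180.0, -0.0, -132.7]
contact_force: [-0.3, 0.2, -2.9]
gripper_width: 0.0158
gripper_force: 34.9
```

```bash
cat > st.py <<'E'
from h import *
s=get_state();print(s['time_s'],s['tcp_pos'].round(4),s['eef_rot'].round(2),s['contact_force'].round(2),s['moment'].round(3),s['gripper_width'].round(4))
E
python3 st.py
```

```text
Traceback (most recent call last):
  File "st.py", line 2, in <module>
    s=get_state();print(s['time_s'],s['tcp_pos'].round(4),s['eef_rot'].round(2),s['contact_force'].round(2),s['moment'].round(3),s['gripper_width'].round(4))
                                                                                                                                 ^^^^^^^^^^^^^^^^^^^^^^^^
AttributeError: 'float' object has no attribute 'round'
```

Emit:
apply_moves(targets=[{"dp": [0, -0.001, -0.002], "yaw": 0}, {"dp": [0, -0.001, -0.004], "yaw": 0}, {"dp": [0, -0.001, -0.0055], "yaw": 0}, {"dp": [0, -0.001, -0.0065], "yaw": 0}, {"dp": [0, -0.001, -0.0065], "yaw": 0}, {"dp": [0, -0.001, -0.0065], "yaw": 0}])

```text
time_s: 9.38
tcp_pos: [0.4628, 0.1761, 0.137]
eef_rot: [-180.0, -0.0, -132.7]
contact_force: [0.5, 0.1, -3.2]
gripper_width: 0.016
gripper_force: 34.9
```

```bash
sed -i "s/,s\['gripper_width'\].round(4)//" st.py; python3 st.py
```

```text
9.3833 [0.4628 0.1761 0.137 ] [-1.8000e+02 -1.0000e-02 -1.3268e+02] [ 0.49  0.07 -3.16] [0.02  0.063 0.034]
```

Emit:
apply_moves(targets=[{"dp": [0, 0, -0.001], "yaw": 0}, {"dp": [0, 0, -0.002], "yaw": 0}, {"dp": [0, 0, -0.003], "yaw": 0}, {"dp": [0, 0, -0.003], "yaw": 0}, {"dp": [0, 0, -0.003], "yaw": 0}])

```text
time_s: 9.8
tcp_pos: [0.4628, 0.1761, 0.134]
eef_rot: [180.0, -0.0, -132.7]
contact_force: [0.2, 0.9, -2.7]
gripper_width: 0.016
gripper_force: 34.9
```

```bash
python3 st.py
```

```text
9.8 [0.4628 0.1761 0.134 ] [ 1.8000e+02 -1.0000e-02 -1.3268e+02] [ 0.19  0.88 -2.69] [-0.018  0.048 -0.027]
```

Emit:
apply_moves(targets=[{"dp": [0, 0, -0.0005], "yaw": 0}, {"dp": [0, 0, -0.001], "yaw": 0}, {"dp": [0, 0, -0.0015], "yaw": 0}, {"dp": [0, 0, -0.002], "yaw": 0}, {"dp": [0, 0, -0.002], "yaw": 0}])

```text
time_s: 10.22
tcp_pos: [0.4627, 0.1761, 0.1319]
eef_rot: [180.0, -0.0, -132.7]
contact_force: [0.4, -0.1, -3.2]
gripper_width: 0.0158
gripper_force: 34.9
```

```bash
python3 st.py
```

```text
10.2167 [0.4627 0.1761 0.1319] [ 1.8000e+02 -1.0000e-02 -1.3268e+02] [ 0.39 -0.11 -3.15] [ 0.063  0.065 -0.003]
```

Emit:
apply_moves(targets=[{"dp": [0, 0, -0.001], "yaw": 0}, {"dp": [0, 0, -0.002], "yaw": 0}, {"dp": [0, 0, -0.003], "yaw": 0}, {"dp": [0, 0, -0.004], "yaw": 0}, {"dp": [0, 0, -0.005], "yaw": 0}, {"dp": [0, 0, -0.005], "yaw": 0}, {"dp": [0, 0, -0.005], "yaw": 0}])

```text
time_s: 10.8
tcp_pos: [0.4627, 0.1761, 0.1269]
eef_rot: [180.0, -0.0, -132.7]
contact_force: [0.2, 0.5, -3.0]
gripper_width: 0.0161
gripper_force: 34.9
```

```bash
python3 st.py
```

```text
10.8 [0.4627 0.1761 0.1269] [ 1.8000e+02 -2.0000e-02 -1.3268e+02] [ 0.15  0.47 -2.99] [0.002 0.026 0.039]
```

Emit:
apply_moves(targets=[{"dp": [0, 0, -0.0005], "yaw": 0}, {"dp": [0, 0, -0.001], "yaw": 0}, {"dp": [0, 0, -0.0015], "yaw": 0}, {"dp": [0, 0, -0.0018], "yaw": 0}, {"dp": [0, 0, -0.0018], "yaw": 0}, {"dp": [0, 0, -0.0018], "yaw": 0}])

```text
time_s: 11.3
tcp_pos: [0.4628, 0.1761, 0.1254]
eef_rot: [-180.0, 0.0, -132.7]
contact_force: [-0.8, -0.7, -0.5]
gripper_width: 0.016
gripper_force: 34.9
```

```bash
python3 st.py
```

```text
11.3 [0.4628 0.1761 0.1254] [-1.8000e+02  1.0000e-02 -1.3268e+02] [-0.81 -0.71 -0.51] [-0.044  0.393  0.003]
```

Emit:
apply_moves(targets=[{"dp": [0, 0, 0], "yaw": 0}, {"dp": [0, 0, 0], "yaw": 0}, {"dp": [0, 0, 0], "yaw": 0}, {"dp": [0, 0, 0], "yaw": 0}, {"dp": [0, 0, 0], "yaw": 0}, {"dp": [0, 0, 0], "yaw": 0}], grip=0.1)

```text
time_s: 11.8
tcp_pos: [0.4629, 0.1762, 0.1253]
eef_rot: [-180.0, 0.0, -132.7]
contact_force: [0.2, 0.5, -0.2]
gripper_width: 0.0389
gripper_force: 0.0
```

```bash
python3 st.py
```

```text
11.8 [0.4629 0.1762 0.1253] [-1.8000e+02  1.0000e-02 -1.3268e+02] [ 0.24  0.55 -0.21] [0.128 0.078 0.023]
```

Emit:
apply_moves(targets=[{"dp": [0, 0, 0.01], "yaw": 0}, {"dp": [0, 0, 0.03], "yaw": 0}, {"dp": [-0.01, 0, 0.055], "yaw": 0}, {"dp": [-0.02, 0, 0.085], "yaw": -5}, {"dp": [-0.03, 0, 0.12], "yaw": -12}, {"dp": [-0.03, 0, 0.155], "yaw": -19}, {"dp": [-0.03, 0, 0.185], "yaw": -26}, {"dp": [-0.03, 0, 0.21], "yaw": -33}, {"dp": [-0.03, 0, 0.22], "yaw": -40}, {"dp": [-0.03, 0, 0.22], "yaw": -47}, {"dp": [-0.03, 0, 0.22], "yaw": -53.7}, {"dp": [-0.03, 0, 0.22], "yaw": -53.7}, {"dp": [-0.03, 0, 0.22], "yaw": -53.7}], grip=1)

```text
time_s: 12.88
tcp_pos: [0.4327, 0.176, 0.3458]
eef_rot: [180.0, 0.0, 173.8]
contact_force: [-0.5, 0.4, -0.4]
gripper_width: 0.0006
gripper_force: 0.0
```

```bash
python3 st.py; python3 - <<'E'
from h import *
from scipy.spatial.transform import Rotation as Ro
s=get_state();d=cap('wrist','wv.png');T=d['T_tool_cam'];Rt=Ro.from_euler('xyz',s['eef_rot'],degrees=True).as_matrix()
d2=dict(d);Rw=Rt@T[:3,:3];o=Rt@T[:3,3]+s['tcp_pos'];d2['R']=Rw.T;d2['t']=-Rw.T@o
W=cloud(d2);Z=W[...,2];q=np.linalg.norm(W[...,:2]-[.463,.1765],axis=-1)
m=(q<.035)&(Z>.115)&(Z<.15);print('bar',m.sum(),np.median(Z[m]),cv2.minAreaRect(W[m][:,:2].astype(np.float32)))
dk=(q>.07)&(q<.09)&(abs(Z-.104)<.01);print('deck',np.median(Z[dk]))
E
```

```text
12.8833 [0.4327 0.176  0.3458] [1.7998e+02 2.0000e-02 1.7384e+02] [-0.46  0.39 -0.38] [-0.056  0.007 -0.027]
bar 657 0.1293767167771892 ((0.46317335963249207, 0.17611375451087952), (0.04397673159837723, 0.01651306450366974), 47.201175689697266)
deck 0.10404630163035714
```

The bar top reads 129.4 mm, so the rotor is fully home. Next, over and behind the lid.

Emit:
apply_moves(targets=[{"dp": [0.03, -0.003, 0], "yaw": 0}, {"dp": [0.065, -0.006, 0], "yaw": 0}, {"dp": [0.1, -0.01, 0], "yaw": 0}, {"dp": [0.135, -0.014, 0], "yaw": 0}, {"dp": [0.17, -0.018, 0], "yaw": 0}, {"dp": [0.2, -0.021, 0], "yaw": 0}, {"dp": [0.212, -0.022, 0], "yaw": 0}, {"dp": [0.212, -0.022, 0], "yaw": 0}, {"dp": [0.212, -0.022, 0], "yaw": 0}, {"dp": [0.212, -0.022, -0.01], "yaw": 0}, {"dp": [0.212, -0.022, -0.035], "yaw": 0}, {"dp": [0.212, -0.022, -0.06], "yaw": 0}, {"dp": [0.212, -0.022, -0.076], "yaw": 0}, {"dp": [0.212, -0.022, -0.076], "yaw": 0}, {"dp": [0.212, -0.022, -0.076], "yaw": 0}])

```text
time_s: 14.18
tcp_pos: [0.6438, 0.1542, 0.2692]
eef_rot: [-180.0, -0.0, 173.7]
contact_force: [0.2, 0.3, 1.8]
gripper_width: 0.0006
gripper_force: 0.0
```

```bash
python3 st.py; python3 - <<'E'
from h import *
c=np.array([.4632,.1765]);yaw=np.radians(-7);ex=np.array([np.cos(yaw),np.sin(yaw)])
p=get_state()['tcp_pos']
for th in np.arange(1.6,-.01,-.1):
    X=.09-.152*np.cos(th)+.04*np.sin(th)+.010;z=.104+.152*np.sin(th)+.04*np.cos(th)+.022
    w=c+ex*X;print(round(th,2),(w-p[:2]).round(3),round(z-p[2],3))
E
```

```text
14.1833 [0.6438 0.1542 0.2692] [-1.7995e+02 -4.0000e-02  1.7371e+02] [0.22 0.31 1.78] [-0.04  -0.057 -0.04 ]
1.6 [-0.037  0.005] 0.008
1.5 [-0.052  0.007] 0.011
1.4 [-0.068  0.008] 0.013
1.3 [-0.083  0.01 ] 0.014
1.2 [-0.099  0.012] 0.013
1.1 [-0.114  0.014] 0.01
1.0 [-0.129  0.016] 0.006
0.9 [-0.144  0.018] 0.001
0.8 [-0.158  0.02 ] -0.006
0.7 [-0.171  0.021] -0.015
0.6 [-0.183  0.023] -0.024
0.5 [-0.195  0.024] -0.035
0.4 [-0.205  0.025] -0.047
0.3 [-0.214  0.026] -0.06
0.2 [-0.221  0.027] -0.074
0.1 [-0.227  0.028] -0.088
-0.0 [-0.232  0.029] -0.103
```

Emit:
apply_moves(targets=[{"dp": [-0.01, 0.001, 0], "yaw": 0}, {"dp": [-0.02, 0.002, 0], "yaw": 0}, {"dp": [-0.028, 0.003, 0.003], "yaw": 0}, {"dp": [-0.036, 0.004, 0.006], "yaw": 0}, {"dp": [-0.044, 0.005, 0.008], "yaw": 0}, {"dp": [-0.052, 0.007, 0.011], "yaw": 0}, {"dp": [-0.06, 0.008, 0.012], "yaw": 0}, {"dp": [-0.068, 0.008, 0.013], "yaw": 0}, {"dp": [-0.076, 0.009, 0.014], "yaw": 0}, {"dp": [-0.084, 0.01, 0.014], "yaw": 0}])

```text
time_s: 15.02
tcp_pos: [0.5603, 0.1646, 0.2838]
eef_rot: [179.9, 0.1, 173.6]
contact_force: [2.9, 1.4, 1.3]
gripper_width: 0.0003
gripper_force: 1.5
```

```bash
python3 st.py
```

```text
15.0167 [0.5603 0.1646 0.2838] [1.7994e+02 5.0000e-02 1.7363e+02] [2.9  1.36 1.32] [ 0.676 -1.013 -0.047]
```

Emit:
apply_moves(targets=[{"dp": [-0.008, 0.001, 0], "yaw": 0}, {"dp": [-0.015, 0.002, -0.001], "yaw": 0}, {"dp": [-0.022, 0.003, -0.002], "yaw": 0}, {"dp": [-0.03, 0.004, -0.004], "yaw": 0}, {"dp": [-0.038, 0.005, -0.006], "yaw": 0}, {"dp": [-0.045, 0.006, -0.008], "yaw": 0}, {"dp": [-0.053, 0.007, -0.01], "yaw": 0}, {"dp": [-0.06, 0.008, -0.013], "yaw": 0}, {"dp": [-0.067, 0.009, -0.016], "yaw": 0}, {"dp": [-0.074, 0.01, -0.02], "yaw": 0}, {"dp": [-0.081, 0.011, -0.024], "yaw": 0}, {"dp": [-0.087, 0.011, -0.029], "yaw": 0}, {"dp": [-0.099, 0.013, -0.038], "yaw": 0}, {"dp": [-0.105, 0.013, -0.043], "yaw": 0}, {"dp": [-0.111, 0.014, -0.049], "yaw": 0}, {"dp": [-0.121, 0.015, -0.061], "yaw": 0}, {"dp": [-0.13, 0.016, -0.074], "yaw": 0}, {"dp": [-0.137, 0.017, -0.086], "yaw": 0}, {"dp": [-0.137, 0.017, -0.086], "yaw": 0}])

```text
time_s: 16.6
tcp_pos: [0.4215, 0.1802, 0.195]
eef_rot: [-179.9, -0.2, 173.6]
contact_force: [0.4, -1.1, -1.1]
gripper_width: 0.0
gripper_force: 0.0
```

```bash
python3 st.py
```

```text
16.6 [0.4215 0.1802 0.195 ] [-179.86   -0.19  173.62] [ 0.43 -1.06 -1.08] [-0.206  0.093  0.028]
```

Emit:
apply_moves(targets=[{"dp": [-0.003, 0, -0.006], "yaw": 0}, {"dp": [-0.005, 0, -0.012], "yaw": 0}, {"dp": [-0.007, 0.001, -0.018], "yaw": 0}, {"dp": [-0.009, 0.001, -0.022], "yaw": 0}, {"dp": [-0.01, 0.001, -0.025], "yaw": 0}, {"dp": [-0.01, 0.001, -0.027], "yaw": 0}, {"dp": [-0.01, 0.001, -0.028], "yaw": 0}, {"dp": [-0.01, 0.001, -0.028], "yaw": 0}])

```text
time_s: 17.27
tcp_pos: [0.4138, 0.1821, 0.1691]
eef_rot: [-180.0, -0.0, 173.6]
contact_force: [0.0, 0.4, 0.5]
gripper_width: 0.0004
gripper_force: 0.0
```

```bash
python3 st.py
```

```text
17.2667 [0.4138 0.1821 0.1691] [-1.7998e+02 -1.0000e-02  1.7362e+02] [0.03 0.4  0.46] [ 0.025 -0.004  0.048]
```

```bash
python3 - <<'E'
from h import *
a=cap('scene')['image'];cv2.imwrite('pics/s2c.png',cv2.resize(cv2.cvtColor(a[60:330,100:440],4),None,fx=2,fy=2))
E
```

```text
(no output)
```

View pics/s2c.png

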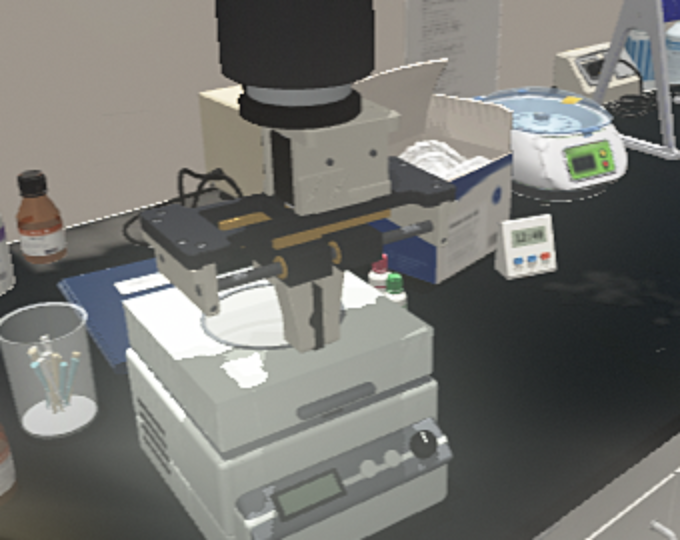

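The lid looks nearly shut, with a slight dark gap at about (350,430) and the fingers over its front part at (320,340). I press down gently until I feel the stop.

Emit:
apply_moves(targets=[{"dp": [-0.001, 0, -0.001], "yaw": 0}, {"dp": [-0.001, 0, -0.002], "yaw": 0}, {"dp": [-0.001, 0, -0.003], "yaw": 0}, {"dp": [-0.001, 0, -0.004], "yaw": 0}, {"dp": [-0.001, 0, -0.004], "yaw": 0}, {"dp": [-0.001, 0, -0.004], "yaw": 0}])

```text
time_s: 17.82
tcp_pos: [0.4128, 0.1822, 0.1662]
eef_rot: [180.0, 0.0, 173.6]
contact_force: [-4.9, -0.5, 12.0]
gripper_width: 0.0006
gripper_force: 5.8
```

```bash
python3 st.py
```

```text
17.8167 [0.4128 0.1822 0.1662] [1.7998e+02 2.0000e-02 1.7364e+02] [-4.94 -0.55 12.03] [-0.258  2.028  0.03 ]
```

Emit:
apply_moves(targets=[{"dp": [0, 0, 0.01], "yaw": 0}, {"dp": [0, 0, 0.03], "yaw": 0}, {"dp": [0, -0.03, 0.06], "yaw": 0}, {"dp": [0, -0.06, 0.09], "yaw": 0}, {"dp": [0, -0.1, 0.11], "yaw": 0}, {"dp": [0, -0.14, 0.11], "yaw": 0}, {"dp": [0, -0.18, 0.11], "yaw": 0}, {"dp": [0, -0.22, 0.11], "yaw": 0}, {"dp": [0, -0.24, 0.11], "yaw": 0}, {"dp": [0, -0.24, 0.11], "yaw": 0}, {"dp": [0, -0.24, 0.11], "yaw": 0}])

```text
time_s: 18.73
tcp_pos: [0.4125, -0.0589, 0.2752]
eef_rot: [180.0, -0.0, 173.4]
contact_force: [-0.4, 0.8, 0.1]
gripper_width: 0.0001
gripper_force: 0.0
```

```bash
python3 - <<'E'
from h import *
a=cap('scene');b=cap('top')
c=np.array([.4632,.1765]);yaw=np.radians(-7);ex=np.array([np.cos(yaw),np.sin(yaw)]);ey=np.array([-ex[1],ex[0]])
for d in(a,b):
    W=cloud(d);q=W[...,:2]-c;X=q@ex;Y=q@ey;Z=W[...,2]
    for x in(-.07,-.03,.03,.07):
        k=(abs(X-x)<.008)&(abs(Y)>.06)&(abs(Y)<.078)&(Z>.1);print(x,k.sum(),np.median(Z[k]).round(4))
W=cloud(b)
for uu,vv in [(338,156),(330,176),(412,180)]:print(W[vv,uu])
i=a['image'];cv2.imwrite('pics/s3c.png',cv2.resize(cv2.cvtColor(i[100:330,100:440],4),None,fx=2,fy=2))
E
python3 st.py
```

```text
-0.07 173 0.1433
-0.03 140 0.1434
0.03 117 0.1433
0.07 100 0.1435
-0.07 463 0.6671
-0.03 86 0.1439
0.03 133 0.1444
0.07 135 0.1443
[ 0.64209914 -0.07662366  0.05402386]
[ 0.59527528 -0.05759956  0.05114981]
[ 0.58462549 -0.2488357   0.05365058]
18.8333 [ 0.4128 -0.0576  0.2752] [180.   -0.  173.6] [-0.4   0.19  0.55] [-0.002 -0.109 -0.047]
```

View pics/s3c.png

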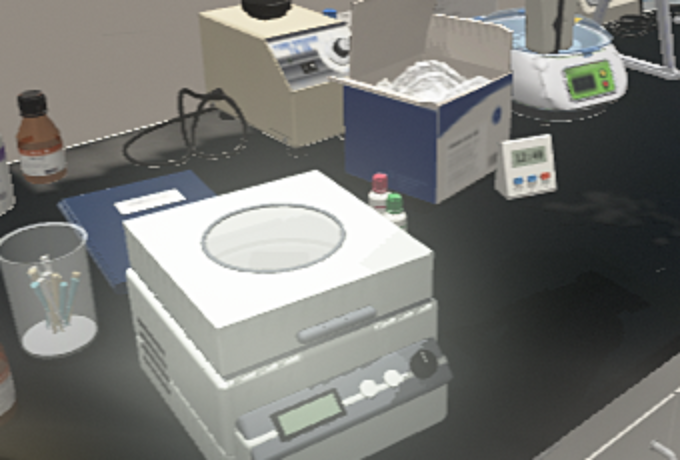

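The picture shows the lid flat and shut, its top about (280,250), level at 143–144 mm. The bottles and the timer are where they were.

```bash
python3 -c "
from plant import r
print(r.close_job())"
```

```text
the job is handed in; nothing more can be done
None
```

The rotor is fully seated on the drive pins, the lid is shut flat, nothing else was moved, and the job is handed in at about 19 s of the 72 s allowed.

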